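# Put the clean laboratory porcelain away by kind

## Robot

A 6-joint arm with a two-finger parallel gripper is mounted at the origin on the work surface. World frame = base frame: x ahead of the robot, y to its left, z up, the work surface at z = 0. Lengths are in mm, angles in degrees, forces in N, time in s.
With the tool pointing down it reaches from about 300 to 850 mm from the base axis. Payload 4.2 kg.
Tool frame: the origin (TCP) lies midway between the tips of the shut fingers; the grasp point (between the pads) lies 19 mm behind it (env.hold_point_z is the z of the grasp point in the tool frame, in mm); z points along the fingers, y is the direction in which the jaws open and shut (so a half turn about z gives the same grasp; the last joint's range is limited). The gripper opens to 91 mm and grips with 3 to 60 N. Pads are 32 mm wide; open, the fingers measure 118 mm over their backs; the gripper's body (76 mm by 178 mm) begins 60 mm behind the grasp point.
Start: joints at [-68.755, 18.312, 89.639, -0, 72.044, -1.146], TCP at [219.04, -531.666, 174.776] pointing down, gripper open.
Joint ranges: [-177.97, 177.97], [-48.28, 115.42], [12.27, 149.76], [-77.06, 257.06], [2.81, 150.46], [-146.56, 146.56]. Speed limits (degrees/s): [147.25, 147.25, 180, 180, 180, 180].

## Interface

Orientations are given as [roll, pitch, yaw] about the fixed x, y, z axes, in that order (R = Rz(yaw) Ry(pitch) Rx(roll)).
In Python, from workcell import env, grab_frame, camera_params, spotter gives the robot as it stands. The module is installed in compiled form; this text tells all that it offers.
- The arm moves only by the shell command python3 -m jog 'ROWS' [FORCE]. ROWS is text: rows parted by semicolons, each of 7 numbers parted by spaces: the turn, a rotation vector about the world's x, y, z in units of 5 degrees (1.0 is 5 degrees), then the shift along the world's x, y, z in units of 25 mm (1.0 is 25 mm), then the opening, from 0 (shut) to 1 (fully open). A call has 1 to 5 rows; each row is the pose to reach, as a shift and turn from the pose commanded when the call began; what a row does not reach only later rows make up. A row lasts 1/8 s, in which the tool goes at most 62.5 mm and 10.7 degrees, less where a joint would pass 70% of its speed; a pose out of reach is approached as far as the arm can. A call with a gripper value outside its range is refused whole. The fingers move at their own pace and stop on an object; FORCE is the grip in N (left out, the last holds). Time passes only in rows, so rows that repeat a pose let the fingers close. It gives the time, the measured TCP pose, the force and the opening at its end, in the units of the state.
- env.state(): the state, without advancing time (a new reading comes with each control period).
- grab_frame(name): name is "scene" or "top" or "wrist"; returns the picture (384x512x3 uint8, red, green, blue); there is no depth.
- camera_params(name): a dict with "K" (3x3 intrinsics, pixels), "dist" ([k1, k2, p1, p2, k3] as OpenCV has them; the pictures are not rectified), "rvec" (rotation vector, rad) and "tvec" (3), from world to camera coordinates, as OpenCV has them. Camera axes: x right, y down, z forward; pixel columns grow to the right and rows downward; lengths in mm; the calibration is good to about 2 mm. A picture is of the moment at which its call begins: read the wrist's pose just before it. camera_params takes no time and is no camera call; for the wrist camera it gives the pose at the moment of the call.
- env.job_done(): hands the job in, once; it reports no verdict.
Trained networks look in the newest picture that a camera, given by its name, has taken for a name from the list of things; names that differ only in an ending like _2 or _b are one class to them, and where a whole thing is asked for, a point or a joint stands for the part that bears it (a point fixed in the world has none). Each returns a list of dicts, best first, with "conf" (0 to 1); they miss things now and then, are a little off and sometimes report something else, mostly with a low value. They report only what shows in the picture. A call takes as long as a camera call. They do not tell look-alikes from the thing itself.
- spotter.look_for(query, camera): "box" ([left, top, width, height] in pixels, round what is visible of it).
- spotter.trace(query, camera): "region" (384x512 bool, what is visible of it) and "box" ([left, top, width, height] in pixels, round what is visible of it).
The state is a dict: "time_s": time; "qpos": joint angles; "qvel": joint speeds; "effort": joint torques, N m; "ee_pos": TCP position; "ee_rot": TCP orientation; "force": force on the tool from outside, world axes, zero at the start; "torque": the same for the moment, N m; "gripper_width": finger opening in mm.
Only numpy, scipy, OpenCV 4.12 (cv2) and the standard library are available. Lean on these libraries where they do the work, as an engineer would, in place of code of your own. Each camera call takes 0.05 s, during which the arm holds its last target. There are 200 camera calls.

## Task

The washed porcelain has dried on the dark mat: put all five pieces away, each in the steel tray that already holds a piece of its own kind (crucibles with the crucible, boats with the boat, the dish with the dish), resting flat on the floor of the tray, right way up, the boats parallel to the boat already there. Set the pieces down, do not drop them, and leave the amber bottle and the white bottle that stand among them where they are.

Things in the scene. Friction and masses are not known exactly. Their poses are not given: they have to be found in the camera images.
- crucible_tall: The large porcelain crucible: white, hollow, open at the top, standing. Round, 46 mm across the rim, 43 mm across at 28 mm height, tapering to a 28 mm foot, 54 mm high, wall 3 mm, about 55 g. Stands on the 3 mm thick dark rubber mat. Origin: centre of its underside, z up.
- crucible_small: The small porcelain crucible: same form, 36 mm across the rim, 34 mm across at 21 mm height, 22 mm foot, 40 mm high, wall 3 mm, about 30 g. Stands on the mat. Origin: centre of its underside, z up.
- boat_long: The long porcelain combustion boat: a narrow white open trough with sloping ends, 88 mm long (its x), 20 mm wide (its y), 15 mm high, with a flat 9 mm tab reaching 8 mm beyond the end at +x; straight parallel sides; about 32 g. Lies on the mat. Origin: centre of its underside, z up.
- boat_short: The short porcelain combustion boat: same form, 66 mm long (its x), 17 mm wide (its y), 14 mm high, tab at +x, about 22 g. Lies on the mat. Origin: centre of its underside, z up.
- dish: The porcelain evaporating dish: white, round, shallow and open, 60 mm across the rim, 58 mm across at 12 mm height, curving in to a 32 mm foot, 22 mm high, wall 3 mm, a small pouring lip at its +x reaching 6 mm beyond the rim; about 50 g. Stands on the mat. Origin: centre of its underside, z up.
- tray_crucibles: Fixed steel tray, 128 (x) x 180 (y) mm outside, 122 x 174 inside, 29 mm high with its rim bead, floor 3 mm thick. Origin: middle of its underside, on the bench; z up. Holds one large crucible (46 mm wide, 54 high) fixed at y = +58 mm, x = 0; the tray from y = -87 to +35 mm is free for both crucibles.
- tray_boats: Fixed steel tray, 128 (x) x 180 (y) mm outside, 122 x 174 inside, 29 mm high with its rim bead, floor 3 mm thick. Origin: middle of its underside, on the bench; z up. Holds a long boat (88 x 20 x 15 mm) fixed at y = +66 mm, x = 0, lying along the tray's x; the tray from y = -87 to +56 mm is free for both boats, which are to lie along the tray's x too (either way round).
- tray_dishes: Fixed steel tray, 128 (x) x 180 (y) mm outside, 122 x 174 inside, 29 mm high with its rim bead, floor 3 mm thick. Origin: middle of its underside, on the bench; z up. Holds a dish (60 mm wide, 22 mm high) fixed at y = +50 mm, x = 0; the tray from y = -87 to +20 mm is free for the dish.
- amber_bottle: Small brown glass bottle with a black cap, 36 mm across, 66 mm high, standing loose on the mat among the porcelain; not to be disturbed. Origin: centre of its underside.
- white_bottle: Small white plastic bottle with a white screw cap, 36 mm across, 62 mm high, standing loose on the mat among the porcelain; not to be disturbed. Origin: centre of its underside.
Things that resemble listed ones, but are neither listed nor needed, are in the scene too. Leave any purple look-alike of the boat_long alone.

How it is judged:
By the outcome, as a careful person would: the job done as asked, in the order asked, and still so for the second after the job is handed in, with the robot touching nothing.
It also fails if it takes over 118 s, if anything falls off the work surface, if the arm or the gripper's body presses on something with over 40 N, if the wrist force passes 120 N, or if a joint passes its speed limit or range.

## Working session

There is one attempt and no reset: what is moved stays moved. The work goes in short steps, Python scripts to look and compute and a shell command to move; the robot and the scene stay as the last step left them, time stands still between calls to the robot, and variables do not carry over. Pictures are saved under pics/ and viewed, about 12 in all and at most 16, crops included, and the job is handed in when it is done.

```bash
mkdir -p pics; cat > h.py <<'E'
import numpy as np, cv2
from workcell import env, grab_frame, camera_params, spotter
def ray(cam,uv,p=None):
    p=p or camera_params(cam); K=np.array(p["K"],float);d=np.array(p["dist"],float)
    n=cv2.undistortPoints(np.array([[uv]],float),K,d)[0,0]
    R=cv2.Rodrigues(np.array(p["rvec"],float))[0]; t=np.array(p["tvec"],float).ravel()
    return -R.T@t, R.T@np.array([n[0],n[1],1])
def at_z(cam,uv,z,p=None):
    o,d=ray(cam,uv,p); return (o+d*(z-o[2])/d[2])
def proj(cam,P,p=None):
    p=p or camera_params(cam)
    return cv2.projectPoints(np.array(P,float).reshape(-1,1,3),np.array(p["rvec"],float),np.array(p["tvec"],float),np.array(p["K"],float),np.array(p["dist"],float))[0].reshape(-1,2)
def save(name,im,crop=None,k=1):
    if crop: x,y,w,h=crop; im=im[y:y+h,x:x+w]
    cv2.imwrite('pics/'+name,cv2.resize(im[:,:,::-1],None,fx=k,fy=k,interpolation=cv2.INTER_CUBIC))
E
python3 - <<'E'
from h import *
a=grab_frame("scene");b=grab_frame("top")
save("s1.png",a,k=1.5);save("t1.png",b,k=1.5)
for n in ["crucible_tall","crucible_small","boat_long","boat_short","dish","tray_crucibles","tray_boats","tray_dishes","amber_bottle","white_bottle"]:
    for r in spotter.look_for(n,"top")[:5]:
        x,y,w,h=r["box"]; print(n,round(r["conf"],2),np.round(r["box"]),at_z("top",(x+w/2,y+h/2),15).round())
print({c:np.round(ray(c,(256,192))[0]) for c in("scene","top","wrist")})
print(env.state()["time_s"],env.hold_point_z, env.state()["ee_rot"])
E
```

```text
crucible_tall 0.65 [328. 202.  24.  16.] [ 415. -215.   15.]
crucible_small 0.73 [297. 154.  10.  11.] [ 545. -124.   15.]
boat_long 0.73 [156. 215.  36.  19.] [385. 206.  15.]
boat_long 0.71 [148. 270.  11.  33.] [229. 258.  15.]
boat_long 0.47 [297. 151.  10.  13.] [ 552. -123.   15.]
boat_short 0.44 [252. 183.  14.  22.] [458. -11.  15.]
dish 0.66 [192. 155.  26.  20.] [538. 128.  15.]
tray_crucibles 0.82 [218.  81.  75.  53.] [688.  -4.  15.]
tray_boats 0.92 [ 64. 147.  73.  52.] [523. 404.  15.]
tray_boats 0.49 [216.  81.  74.  55.] [686.   2.  15.]
tray_dishes 0.96 [374. 135.  81.  57.] [ 532. -416.   15.]
amber_bottle 0.65 [208. 200.  16.  16.] [424.  99.  15.]
white_bottle 0.76 [250. 150.  14.  20.] [548.  -7.  15.]
{'scene': array([1148.,  477.,  769.]), 'top': array([ 313.,  -26., 1051.]), 'wrist': array([ 295., -501.,  385.])}
0.6 -18.8 [1.79992695e+02 7.00132363e-05 2.23902511e+01]
```

View pics/t1.png

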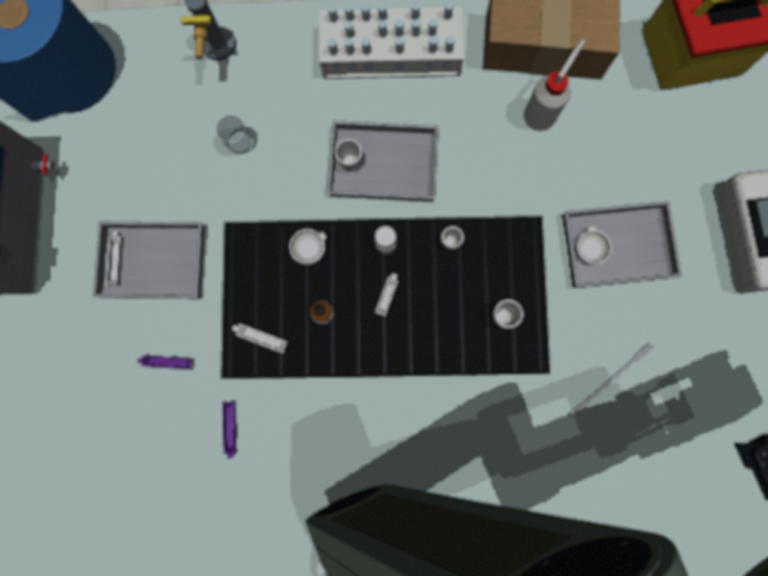

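View pics/s1.png

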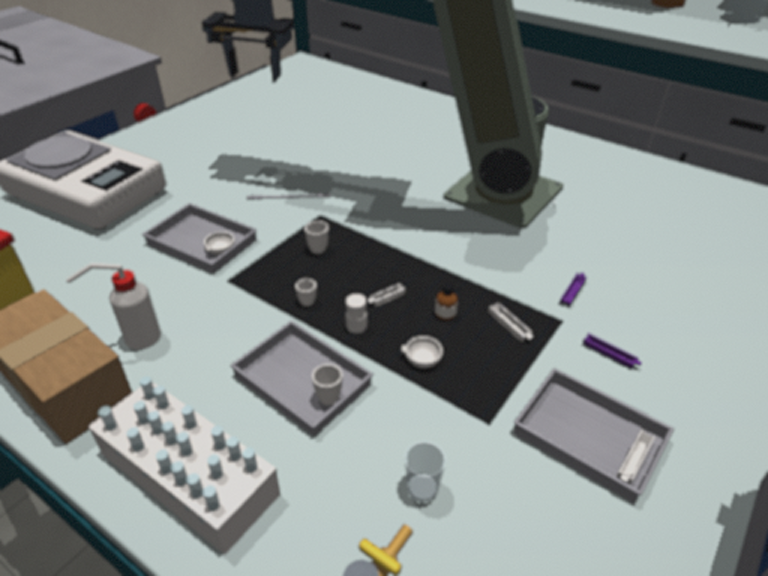

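The top view (1.5x) shows the tall crucible at (508,313), small crucible (452,237), short boat (387,294), long boat (260,338) and dish (307,245). The bottles are at (385,238) and (321,312), and the two purple boats lie off the mat at (166,362) and (230,428). Held pieces: crucible (349,153) in the far tray, boat (115,258) in the left tray, dish (592,246) in the right tray. Next I measure with traces.

```bash
cat > m.py <<'E'
from h import *
def measure(cam,names,p=None):
    p=p or camera_params(cam)
    Z=dict(crucible_tall=57,crucible_small=43,boat_long=18,boat_short=17,dish=25,tray_crucibles=29,tray_boats=29,tray_dishes=29,amber_bottle=60,white_bottle=60)
    for n in names:
        for r in spotter.trace(n,cam)[:4]:
            c,_=cv2.findContours(r["region"].astype(np.uint8),0,2); c=max(c,key=cv2.contourArea)
            w=np.array([at_z(cam,q[0],Z[n],p)[:2] for q in c],np.float32)
            (cx,cy),s,a=cv2.minAreaRect(w); a=a if s[0]>s[1] else a-90
            print(n,round(r["conf"],2),"px",np.round(r["box"]),"xy",round(cx,1),round(cy,1),"size",np.round(sorted(s),1),"long axis deg",round((a+90)%180-90,1))
E
python3 - <<'E'
from m import *
grab_frame("top")
measure("top",["crucible_tall","crucible_small","boat_long","boat_short","dish","tray_crucibles","tray_boats","tray_dishes","amber_bottle","white_bottle"])
p=camera_params("wrist");print(np.round(p["K"]),p["dist"]);print(ray("wrist",(256,192)),ray("wrist",(256,10))[1],env.state()["time_s"])
E
```

```text
crucible_tall 0.56 px [330. 202.  17.  15.] xy 413.2 -202.9 size [43.9 44.2] long axis deg -2.4
crucible_tall 0.56 px [297. 150.  10.  14.] xy 542.4 -117.9 size [32.2 38. ] long axis deg -1.6
crucible_small 0.44 px [296. 150.  11.  16.] xy 543.2 -119.1 size [32.6 38.6] long axis deg -1.6
boat_long 0.76 px [148. 270.   8.  36.] xy 230.4 257.3 size [20.3 86.5] long axis deg 0.6
boat_long 0.69 px [ 89. 239.  42.   8.] xy 345.8 373.8 size [24.4 92.7] long axis deg 86.3
boat_long 0.5 px [156. 218.  35.  17.] xy 384.7 210.8 size [25.4 95.7] long axis deg 69.0
tray_crucibles 0.59 px [217.  82.  75.  54.] xy 684.9 -5.3 size [140.  188.4] long axis deg 85.8
tray_boats 0.74 px [ 64. 144.  74.  55.] xy 520.8 401.2 size [134.3 191.8] long axis deg 88.2
tray_dishes 0.61 px [374. 135.  81.  56.] xy 532.6 -408.4 size [132.5 190.2] long axis deg -84.7
amber_bottle 0.59 px [205. 201.  20.  15.] xy 421.6 97.2 size [34.3 38.3] long axis deg 44.5
white_bottle 0.56 px [250. 148.  14.  23.] xy 540.1 -6.7 size [37.  50.4] long axis deg -1.0
[[292.   0. 257.]
 [  0. 292. 192.]
 [  0.   0.   1.]] [0.02344478 0.         0.         0.         0.        ]
(array([ 295.17817717, -500.69346858,  384.8217806 ]), array([-0.27307082, -0.10692184, -0.95604684])) [ 0.27398832  0.11863328 -1.13691519] 1.15
```

```bash
python3 -m jog '0 0 0 0.8 2 2 0.8; 0 0 0 1.8 4 4 0.8; 0 0 0 2.8 6 5 0.8; 0 0 0 3.8 8 5 0.8; 0 0 0 4.2 10 5 0.8'
```

```text
time_s: 1.78
ee_pos: [325.1, -281.2, 300.6]
ee_rot: [179.9, -0.1, 22.4]
force: [0.5, 0.2, -0.4]
gripper_width: 73.3
```

```bash
python3 - <<'E'
from m import *
save("w1.png",grab_frame("wrist"),k=1.3)
measure("wrist",["crucible_tall","crucible_small","boat_short","tray_dishes"])
E
python3 -m jog '0 0 -1 1 2 0 0.8; 0 0 -2 1 4 0 0.8; 0 0 -3 1 6 0 0.8; 0 0 -4 1 8 0 0.8; 0 0 -4 1 10 0 0.8'; python3 -m jog '0 0 0 0 1 0 0.8; 0 0 0 0 1 0 0.8'
python3 - <<'E'
from m import *
save("w2.png",grab_frame("wrist"),k=1.3)
measure("wrist",["crucible_small","boat_short","dish","boat_long","tray_crucibles","tray_boats","amber_bottle","white_bottle"])
print(env.state()["ee_pos"])
E
```

```text
crucible_tall 0.66 px [215.  64.  31.  35.] xy 413.1 -194.5 size [43.6 44. ] long axis deg -68.0
boat_short 0.6 px [100.   0.  28.  24.] xy 441.5 5.5 size [21.8 48.8] long axis deg -21.1
tray_dishes 0.85 px [315.   0. 149. 122.] xy 532.1 -398.4 size [135.4 188.6] long axis deg -84.9
time_s: 2.65
ee_pos: [349.3, -32.5, 299.6]
ee_rot: [180.0, -0.0, 2.2]
force: [0.9, 0.2, -0.2]
gripper_width: 72.8
time_s: 2.9
ee_pos: [349.3, -7.6, 299.6]
ee_rot: [180.0, 0.0, 2.5]
force: [-0.6, -0.2, -0.1]
gripper_width: 73.3
crucible_small 0.89 px [327.  10.  28.  29.] xy 542.4 -117.7 size [36.5 37. ] long axis deg 6.7
boat_short 0.85 px [248.  68.  24.  40.] xy 452.8 -7.9 size [17.9 70.6] long axis deg -20.9
dish 0.85 px [152.   1.  42.  46.] xy 536.7 126.1 size [59.3 59.8] long axis deg 83.3
boat_long 0.91 px [  2. 135.  59.  23.] xy 345.8 366.7 size [24.  97.9] long axis deg 86.3
boat_long 0.79 px [ 99. 111.  57.  35.] xy 384.6 207.6 size [23.6 92.9] long axis deg 68.0
boat_long 0.69 px [ 97. 188.  18.  48.] xy 232.8 255.7 size [26.6 95.5] long axis deg 2.4
tray_boats 0.67 px [ 0.  0. 61. 79.] xy 502.8 338.6 size [ 84.7 108.3] long axis deg -2.9
amber_bottle 0.86 px [176.  98.  27.  17.] xy 424.8 94.1 size [30.9 36.9] long axis deg -87.5
white_bottle 0.62 px [246.   2.  27.  38.] xy 538.1 -7.4 size [32.5 43.9] long axis deg 1.9
white_bottle 0.41 px [ 97. 108.  60.  39.] xy 388.2 189.6 size [22.8 88.1] long axis deg 68.3
[348.88618995  -8.04770237 299.72174095]
```

View pics/w2.png

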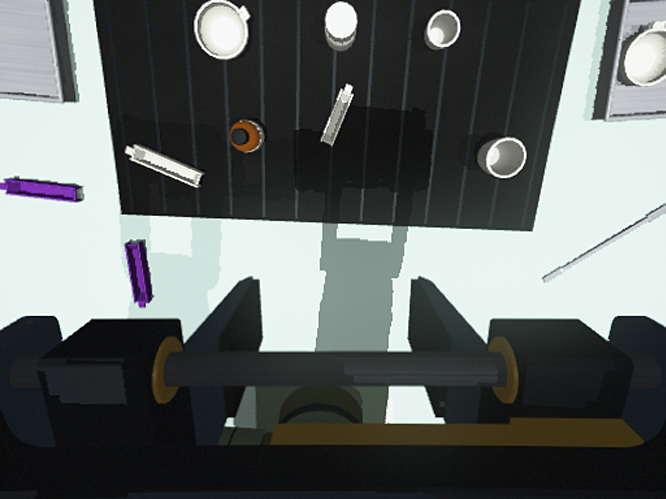

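The close wrist view (1.3x) gives the long boat at (165,165) with its tab up-left, the short boat (338,115) with its tab at the top, the dish (220,30) with its lip at upper right, and crucibles at (443,28) and (500,157). Both white boats on the mat are the listed ones. The purple ones at (42,190) and (138,273) are look-alikes and stay put. I start with the short boat.

```bash
python3 -m jog '0 0 -1 0.8 0 -2 0.5; 0 0 -2 1.6 0 -4 0.5; 0 0 -3 2.4 0 -6 0.5; 0 0 -4 3.2 0 -8 0.5; 0 0 -4.7 4 0 -9.5 0.5' 12
python3 -m jog '0 0 0 0 0 0 0.5; 0 0 0 0 0 0 0.5'
python3 - <<'E'
from m import *
save("w3.png",grab_frame("wrist"),k=1.3)
measure("wrist",["boat_short"])
print(env.state()["ee_pos"],env.state()["ee_rot"])
E
```

```text
time_s: 3.98
ee_pos: [448.7, -7.7, 60.3]
ee_rot: [180.0, 0.1, -21.3]
force: [0.3, 0.4, 1.0]
gripper_width: 45.7
time_s: 4.22
ee_pos: [449.1, -7.6, 63.2]
ee_rot: [-180.0, -0.0, -21.1]
force: [-0.2, 0.0, 0.1]
gripper_width: 45.4
boat_short 0.92 px [243. 154.  20.  75.] xy 454.0 -6.9 size [16.6 72.1] long axis deg -20.8
[449.45722848  -7.59597635  63.92304994] [-1.79951152e+02 -1.64881607e-01 -2.10866033e+01]
```

View pics/w3.png

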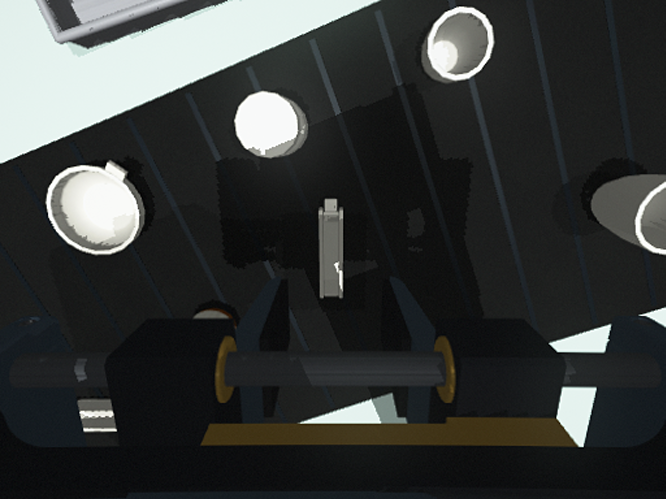

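The short boat is centred between the fingers at (330,250) and aligned. Descending to grip it.

```bash
python3 -m jog '0 0 0 0 0.08 -1 0.5; 0 0 0 0 0.08 -1.8 0.5; 0 0 0 0 0.08 -2.33 0.5; 0 0 0 0 0.08 -2.33 0.5; 0 0 0 0 0.08 -2.33 0.5' 12
python3 -m jog '0 0 0 0 0 0 0; 0 0 0 0 0 0 0; 0 0 0 0 0 0 0; 0 0 0 0 0 0 0' 12
python3 -m jog '0 0 0 0 0 0.5 0; 0 0 0 0 0 2 0; 0 0 0 0 0 4 0; 0 0 1 0.4 1.5 6 0; 0 0 2 0.8 3.5 6 0'
python3 -m jog '0 0 1 0.5 2 0 0; 0 0 2 1 4 0 0; 0 0 2 1.5 6 0 0; 0 0 2 2 8 0 0; 0 0 2 2 9.5 0 0'
python3 -m jog '0 0 0 0 0 0 0; 0 0 0 0 0 0 0'
python3 - <<'E'
from m import *
save("w4.png",grab_frame("wrist"),k=1.3)
measure("wrist",["tray_boats","boat_long"])
print(env.state()["ee_pos"],env.state()["ee_rot"])
E
```

```text
time_s: 4.95
ee_pos: [449.6, -5.5, 4.9]
ee_rot: [-180.0, -0.1, -21.1]
force: [-0.4, 0.2, 0.1]
gripper_width: 45.6
time_s: 5.45
ee_pos: [448.9, -5.5, 4.0]
ee_rot: [180.0, -0.0, -21.1]
force: [-0.1, -0.2, 0.3]
gripper_width: 8.5
time_s: 6.08
ee_pos: [472.3, 82.8, 159.3]
ee_rot: [-179.8, -0.6, -11.1]
force: [0.8, 0.4, 0.1]
gripper_width: 0.4
time_s: 6.7
ee_pos: [519.4, 321.7, 154.6]
ee_rot: [-180.0, -0.1, -1.1]
force: [-0.0, 0.4, 0.1]
gripper_width: 0.4
time_s: 6.95
ee_pos: [518.6, 318.9, 154.4]
ee_rot: [180.0, -0.0, -1.1]
force: [1.0, -1.1, 0.8]
gripper_width: -0.0
tray_boats 0.87 px [ 96. 116. 169. 111.] xy 520.8 405.2 size [133.  185.2] long axis deg 87.9
boat_long 0.48 px [343. 258.  20.  15.] xy 386.1 192.1 size [12.5 29. ] long axis deg 62.9
[518.87386746 318.29407945 154.44686124] [ 1.79983391e+02 -1.34026627e-02 -1.18292439e+00]
```

View pics/w4.png

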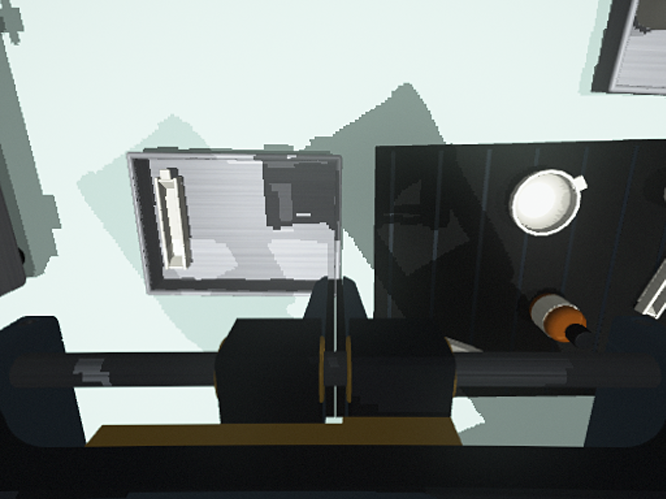

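The gripper reads shut (0 mm), so the boat was not caught. The tray shows at (235,222) with its own boat at (172,222). Going back to look at the short boat.

```bash
python3 - <<'E'
from m import *
s=env.state();print(s["ee_pos"]); e=np.array(s["ee_pos"])
print(proj("wrist",[e,e+[0,0,19],e-[0,0,50]]))
EOF
E
python3 -m jog '0 0 0 -0.8 -2.3 0 0.2; 0 0 0 -1.6 -4.6 0 0.4; 0 0 0 -2.4 -6.9 0 0.5; 0 0 0 -3.2 -9.2 0 0.5; 0 0 0 -4 -11 0 0.5'
python3 -m jog '0 0 0 0 -2 -1 0.5; 0 0 0 0 -2 -1 0.5; 0 0 0 0 -2 -1 0.5'
python3 - <<'E'
from m import *
save("w5.png",grab_frame("wrist"),k=1.3)
measure("wrist",["boat_short"])
s=env.state();e=np.array(s["ee_pos"]); print(e,s["ee_rot"],s["gripper_width"],proj("wrist",[e]))
E
```

```text
[518.87386746 318.29407945 154.44686124]
[[256.60062822 214.2577775 ]
 [256.52399645 224.07193674]
 [256.75332873 194.68796979]]
time_s: 7.72
ee_pos: [417.5, 41.9, 154.4]
ee_rot: [180.0, -0.0, -1.2]
force: [0.4, -0.7, 0.2]
gripper_width: 45.0
time_s: 8.1
ee_pos: [419.0, -5.7, 129.5]
ee_rot: [-180.0, -0.1, -1.2]
force: [0.2, 0.6, 0.8]
gripper_width: 45.9
boat_short 0.83 px [241. 118.  29.  61.] xy 453.9 -6.2 size [17.7 70.9] long axis deg -21.7
[419.34555007  -4.83716145 129.59086233] [-1.79989155e+02 -7.25588168e-02 -1.06393579e+00] 45.43412978138751 [[256.58651442 214.28438302]]Traceback (most recent call last):
  File "<stdin>", line 4, in <module>
NameError: name 'EOF' is not defined
```

View pics/w5.png

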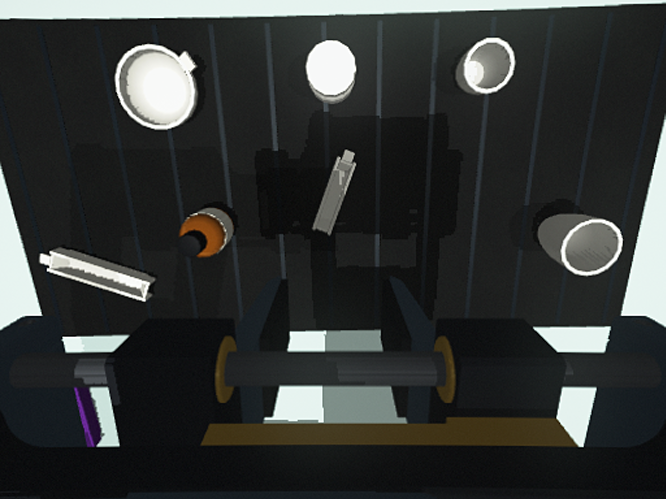

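```bash
python3 -m jog '0 0 -2 0.6 0 -1 0.5; 0 0 -4 1.23 0 -2.5 0.5; 0 0 -4 1.23 0 -4 0.5; 0 0 -4 1.23 0 -5 0.5; 0 0 -4 1.23 0 -5 0.5' 12
python3 -m jog '0 0 0 0 0 0 0.25; 0 0 0 0 0 0 0.25; 0 0 0 0 0 0 0.25'
python3 - <<'E'
from m import *
a=grab_frame("scene")
s=env.state();e=np.array(s["ee_pos"]);print(e)
R=cv2.Rodrigues(np.array([0,0,np.radians(s["ee_rot"][2])]))[0]
print(proj("wrist",[e+R@[16,sy*s["gripper_width"]/2,0] for sy in(-1,1)]))
u,v=proj("scene",e)[0].astype(int);print(u,v)
A=cv2.resize(a[v-60:v+40,u-65:u+65],None,fx=4,fy=4);B=cv2.resize(grab_frame("wrist")[110:240,180:340],None,fx=3,fy=3)
h=400;B=cv2.resize(B,(h*160//130//2*1,h//2*1)) if 0 else cv2.resize(B,(280,228))
C=np.zeros((400,800,3),np.uint8);C[:400,:520]=A;C[:228,520:]=B
save("m6.png",C)
E
```

```text
time_s: 8.82
ee_pos: [448.5, -4.4, 2.9]
ee_rot: [179.9, 0.2, -21.0]
force: [-0.1, 0.2, 1.1]
gripper_width: 45.8
time_s: 9.2
ee_pos: [450.3, -5.5, 4.9]
ee_rot: [-180.0, -0.1, -21.1]
force: [0.3, -0.3, 0.8]
gripper_width: 23.0
[450.06061219  -5.49108048   4.70682892]
[[271.4491838  194.86731819]
 [241.16301376 194.85448624]]
257 197
```

View pics/m6.png

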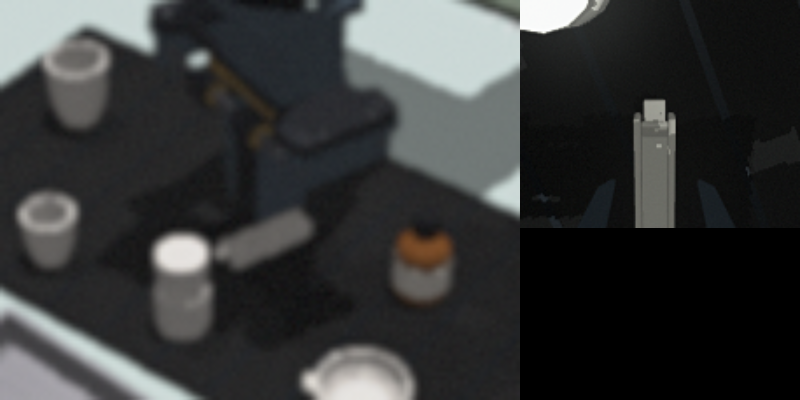

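The scene crop shows the boat lying fully in view below the fingertips. The tips at about (265,212) stand above the boat at (265,238), so they sit higher than the reported TCP suggests. I descend in small guarded steps.

```bash
for i in 1; do python3 -m jog '0 0 0 0 0 -0.04 0.3; 0 0 0 0 0 -0.08 0.3; 0 0 0 0 0 -0.08 0.3'; python3 -m jog '0 0 0 0 0 -0.04 0.3; 0 0 0 0 0 -0.08 0.3; 0 0 0 0 0 -0.08 0.3';  python3 -m jog '0 0 0 0 0 -0.04 0.3; 0 0 0 0 0 -0.08 0.3; 0 0 0 0 0 -0.08 0.3'; done; python3 - <<'E'
from h import *
print(env.state())
E
```

```text
time_s: 9.68
ee_pos: [449.4, -5.5, 1.9]
ee_rot: [180.0, 0.0, -21.1]
force: [0.7, 0.4, -0.3]
gripper_width: 27.2
time_s: 10.05
ee_pos: [449.5, -5.5, -0.1]
ee_rot: [180.0, 0.0, -21.1]
force: [0.4, 0.2, 0.2]
gripper_width: 27.4
time_s: 10.42
ee_pos: [449.5, -5.5, -2.1]
ee_rot: [180.0, 0.0, -21.1]
force: [-0.3, -0.6, -0.0]
gripper_width: 27.2
{'time_s': 10.425, 'qpos': array([-2.16030721e+00,  1.87788082e+01,  1.19455360e+02, -7.11035204e-03,
        4.17780235e+01,  1.08953196e+02]), 'qvel': array([-0.06562864, -0.05242199, -0.08740834, -0.01365231,  0.08443593,
        0.10860324]), 'effort': array([-7.52442452e-05, -3.39896393e+01, -1.55594927e+01,  5.74759848e-03,
       -8.97678710e-02,  7.58139493e-06]), 'ee_pos': array([449.5053906 ,  -5.47923679,  -2.07905504]), 'ee_rot': array([ 1.79991561e+02,  9.99226933e-03, -2.11082014e+01]), 'force': array([-0.32382081, -0.6000905 , -0.02461855]), 'torque': array([ 0.03730996, -0.02073942, -0.04053435]), 'gripper_width': 27.17492662331181}
```

```bash
python3 -m jog '0 0 0 0 0 -0.1 0.3; 0 0 0 0 0 -0.2 0.3; 0 0 0 0 0 -0.2 0.3'
python3 -m jog '0 0 0 0 0 -0.08 0.3; 0 0 0 0 0 -0.08 0.3'
python3 - <<'E'
from m import *
a=grab_frame("scene")
e=np.array(env.state()["ee_pos"])
u,v=proj("scene",e)[0].astype(int);print(u,v)
A=cv2.resize(a[v-60:v+40,u-65:u+65],None,fx=6,fy=6)
save("m7.png",A)
E
```

```text
time_s: 10.8
ee_pos: [449.3, -5.5, -7.3]
ee_rot: [180.0, 0.0, -21.1]
force: [0.2, 0.0, -0.2]
gripper_width: 27.4
time_s: 11.05
ee_pos: [449.5, -5.5, -9.1]
ee_rot: [180.0, 0.0, -21.1]
force: [-0.2, -1.1, 0.8]
gripper_width: 27.4
257 200
```

View pics/m7.png

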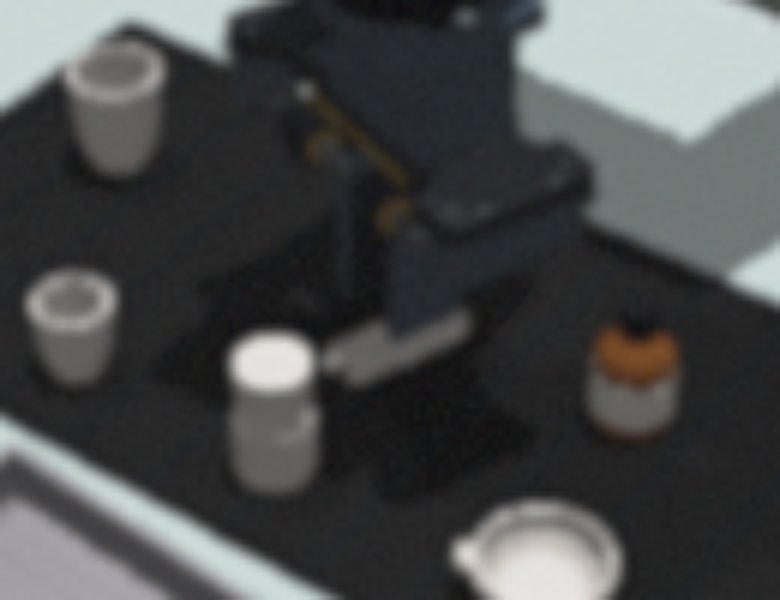

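The near fingertip at (400,335) now reaches the boat's upper side at (400,345). The fingers are about 20 mm shorter than the reported TCP implies, so the gripper's body comes near bottle height. I shift 12 mm along the boat to gain clearance from the amber bottle, then descend guarded.

```bash
python3 -m jog '0 0 0 0.2 -0.08 0 0.3; 0 0 0 0.44 -0.17 0 0.3; 0 0 0 0.44 -0.17 0 0.3'
for k in 1; do python3 -m jog '0 0 0 0 0 -0.1 0.3; 0 0 0 0 0 -0.2 0.3; 0 0 0 0 0 -0.2 0.3'; python3 -m jog '0 0 0 0 0 -0.04 0.3; 0 0 0 0 0 -0.08 0.3; 0 0 0 0 0 -0.08 0.3'; done
```

```text
time_s: 11.48
ee_pos: [461.5, -10.0, -8.9]
ee_rot: [-180.0, -0.0, -21.1]
force: [-0.3, -0.6, -0.5]
gripper_width: 27.3
time_s: 11.85
ee_pos: [460.2, -9.7, -14.3]
ee_rot: [180.0, 0.0, -21.1]
force: [0.6, 0.2, 0.4]
gripper_width: 27.3
time_s: 12.22
ee_pos: [460.5, -9.7, -16.1]
ee_rot: [180.0, 0.0, -21.1]
force: [-0.3, -0.7, -0.0]
gripper_width: 27.6
```

```bash
python3 -m jog '0 0 0 0 0 -0.04 0.3; 0 0 0 0 0 -0.04 0.3'; python3 -m jog '0 0 0 0 0 0 0; 0 0 0 0 0 0 0; 0 0 0 0 0 0 0; 0 0 0 0 0 0 0; 0 0 0 0 0 0 0' 12
```

```text
time_s: 12.48
ee_pos: [460.5, -9.8, -17.1]
ee_rot: [180.0, 0.0, -21.1]
force: [0.2, -0.2, 0.1]
gripper_width: 27.3
time_s: 13.1
ee_pos: [460.6, -9.7, -17.0]
ee_rot: [180.0, -0.0, -21.1]
force: [0.1, -0.1, 0.5]
gripper_width: 0.4
```

Still nothing between the pads (0.4 mm). In m7 the midpoint of the tips projects about 15 mm above the boat, so the tips are still just over its top. I open and go down further, stopping on any contact.

```bash
cat > chk.py <<'E'
import sys
from workcell import env
s=env.state(); print(round(s["ee_pos"][2],1),[round(float(v),1) for v in s["force"]],round(s["gripper_width"],1)); sys.exit(max(abs(s["force"]))>3)
E
python3 -m jog '0 0 0 0 0 0 0.35; 0 0 0 0 0 0 0.35; 0 0 0 0 0 0 0.35; 0 0 0 0 0 0 0.35' >/dev/null
python3 -m jog '0 0 0 0 0 -0.04 0.35; 0 0 0 0 0 -0.08 0.35; 0 0 0 0 0 -0.08 0.35'>/dev/null && python3 chk.py &&
python3 -m jog '0 0 0 0 0 -0.04 0.35; 0 0 0 0 0 -0.08 0.35; 0 0 0 0 0 -0.08 0.35'>/dev/null && python3 chk.py &&
python3 -m jog '0 0 0 0 0 -0.04 0.35; 0 0 0 0 0 -0.08 0.35; 0 0 0 0 0 -0.08 0.35'>/dev/null && python3 chk.py &&
python3 -m jog '0 0 0 0 0 -0.04 0.35; 0 0 0 0 0 -0.08 0.35; 0 0 0 0 0 -0.08 0.35'>/dev/null && python3 chk.py &&
python3 -m jog '0 0 0 0 0 -0.04 0.35; 0 0 0 0 0 -0.08 0.35; 0 0 0 0 0 -0.08 0.35'>/dev/null && python3 chk.py
python3 - <<'E'
from m import *
a=grab_frame("scene"); e=np.array(env.state()["ee_pos"]);e[2]=10
u,v=proj("scene",e)[0].astype(int)
A=cv2.resize(a[v-50:v+30,u-50:u+50],None,fx=5,fy=5);B=cv2.resize(grab_frame("wrist"),(293,220))
C=np.zeros((400,793,3),np.uint8);C[:,:500]=A;C[:220,500:]=B
save("m8.png",C)
E
```

```text
-19.1 [-0.0, 0.2, -0.6] 32.0False
```

View pics/m8.png

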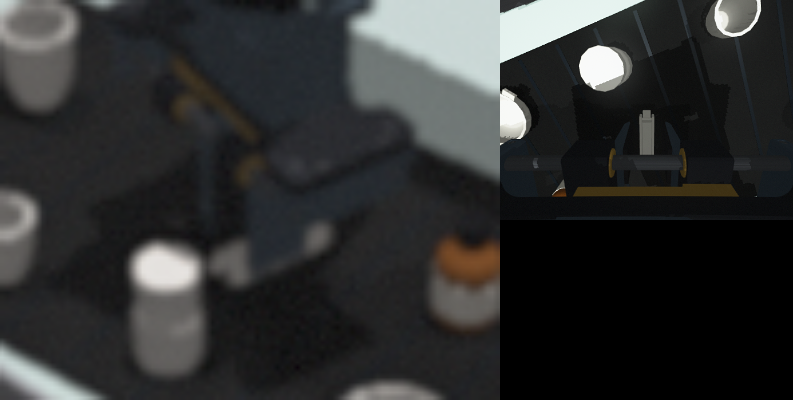

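```bash
sed -i 's/sys.exit(max(abs(s\["force"\]))>3)/sys.exit(int(max(abs(s["force"]))>3))/' chk.py
python3 -m jog '0 0 0 0 0 -0.04 0.35; 0 0 0 0 0 -0.08 0.35; 0 0 0 0 0 -0.08 0.35'>/dev/null && python3 chk.py && python3 -m jog '0 0 0 0 0 -0.04 0.35; 0 0 0 0 0 -0.08 0.35; 0 0 0 0 0 -0.08 0.35'>/dev/null && python3 chk.py 
python3 -m jog '0 0 0 0 0 0 0; 0 0 0 0 0 0 0; 0 0 0 0 0 0 0; 0 0 0 0 0 0 0; 0 0 0 0 0 0 0' 12; python3 chk.py
```

```text
-21.1 [-0.0, -0.6, -0.2] 31.9
-23.1 [0.3, 0.0, 0.6] 32.1
time_s: 15.45
ee_pos: [460.6, -9.8, -23.0]
ee_rot: [180.0, -0.0, -21.1]
force: [-0.2, -0.3, 0.2]
gripper_width: 16.1
-23.0 [-0.2, -0.3, 0.2] 16.1
```

Grip at 16.1 mm on the boat's upper edge: the real tips are roughly 35–40 mm above the reported TCP. I open and go 8 mm lower for a proper hold.

```bash
python3 -m jog '0 0 0 0 0 0 0.3; 0 0 0 0 0 0 0.3; 0 0 0 0 0 0 0.3'>/dev/null
python3 -m jog '0 0 0 0 0 -0.06 0.3; 0 0 0 0 0 -0.12 0.3; 0 0 0 0 0 -0.12 0.3'>/dev/null && python3 chk.py &&
python3 -m jog '0 0 0 0 0 -0.05 0.3; 0 0 0 0 0 -0.1 0.3; 0 0 0 0 0 -0.1 0.3'>/dev/null && python3 chk.py &&
python3 -m jog '0 0 0 0 0 -0.04 0.3; 0 0 0 0 0 -0.08 0.3; 0 0 0 0 0 -0.08 0.3'>/dev/null && python3 chk.py &&
python3 -m jog '0 0 0 0 0 -0.04 0.3; 0 0 0 0 0 -0.08 0.3; 0 0 0 0 0 -0.08 0.3'>/dev/null && python3 chk.py
python3 -m jog '0 0 0 0 0 0 0; 0 0 0 0 0 0 0; 0 0 0 0 0 0 0; 0 0 0 0 0 0 0' 12
python3 -m jog '0 0 0 0 0 0.2 0; 0 0 0 0 0 0.6 0; 0 0 0 0 0 0.6 0'
```

```text
-26.2 [-0.2, 0.1, -0.3] 27.4
-28.6 [0.7, 0.0, 0.4] 27.6
-30.6 [0.1, 0.3, 0.9] 27.5
-32.6 [0.2, 0.2, -0.4] 27.7
time_s: 17.82
ee_pos: [460.6, -9.7, -32.5]
ee_rot: [180.0, -0.0, -21.1]
force: [-0.0, -0.2, 0.4]
gripper_width: 17.1
time_s: 18.2
ee_pos: [461.6, -9.8, -16.4]
ee_rot: [-180.0, -0.1, -21.1]
force: [-0.6, -0.0, 0.0]
gripper_width: 16.7
```

Held: 16.7 mm after lifting. The boat's underside is 35.5 mm above the reported TCP. The mat and tray floor are both at z = 3, so each piece goes down at its grasp height.

```bash
python3 -m jog '0 0 0 0 0 1.5 0; 0 0 0 0 0 3.2 0; 0 0 1 0.5 2 3.2 0; 0 0 2 1 4 3.2 0; 0 0 3 1.5 6 3.2 0'
python3 -m jog '0 0 0.82 0.3 2 0 0; 0 0 0.82 0.6 4 0 0; 0 0 0.82 0.9 6 0 0; 0 0 0.82 1.28 8 0 0; 0 0 0.82 1.28 8.8 0 0'
python3 -m jog '0 0 0 0 0 0 0; 0 0 0 0 0 -1 0; 0 0 0 0 0 -2 0; 0 0 0 0 0 -2.6 0; 0 0 0 0 0 -2.6 0'
python3 - <<'E'
from m import *
save("w9.png",grab_frame("wrist"),k=1.3)
measure("wrist",["tray_boats","boat_long","boat_short"])
print(env.state()["ee_pos"],env.state()["ee_rot"],env.state()["gripper_width"])
E
```

```text
time_s: 18.82
ee_pos: [498.4, 141.6, 62.8]
ee_rot: [-180.0, -0.0, -6.0]
force: [1.7, -0.1, 0.0]
gripper_width: 16.7
time_s: 19.45
ee_pos: [530.2, 362.8, 62.2]
ee_rot: [-180.0, -0.0, -1.9]
force: [-0.0, -0.2, -0.7]
gripper_width: 16.8
time_s: 20.08
ee_pos: [529.3, 358.6, -3.4]
ee_rot: [179.9, 0.1, -2.1]
force: [-0.0, -0.5, -0.3]
gripper_width: 16.8
tray_boats 0.72 px [ 27. 144. 308. 184.] xy 545.9 405.8 size [ 86.3 186.8] long axis deg 88.8
boat_short 0.8 px [242. 199.  30. 106.] xy 522.0 359.2 size [19.9 55.6] long axis deg -1.3
[530.88960028 360.48605889  -1.30410573] [-1.79936802e+02 -1.00574800e-01 -2.02370338e+00] 17.011910792493726
```

View pics/w9.png

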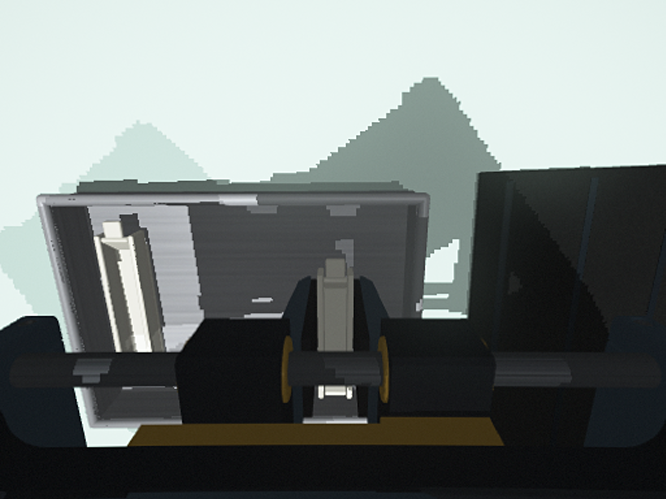

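The short boat is held level at (335,310), inside the tray and parallel to the tray's far edge; the fixed boat is at (128,290). Setting it down.

```bash
python3 -m jog '0 0 0 0 0 -0.5 0; 0 0 0 0 0 -0.9 0; 0 0 0 0 0 -1.1 0; 0 0 0 0 0 -1.15 0; 0 0 0 0 0 -1.15 0'; python3 chk.py
python3 -m jog '0 0 0 0 0 -0.03 0; 0 0 0 0 0 -0.06 0; 0 0 0 0 0 -0.06 0'; python3 chk.py && python3 -m jog '0 0 0 0 0 -0.03 0; 0 0 0 0 0 -0.03 0'; python3 chk.py
```

```text
time_s: 20.9
ee_pos: [530.2, 360.3, -31.3]
ee_rot: [180.0, -0.0, -2.0]
force: [0.0, -0.1, -0.9]
gripper_width: 16.4
-31.3 [0.0, -0.1, -0.9] 16.4
time_s: 21.28
ee_pos: [530.3, 360.4, -32.5]
ee_rot: [-180.0, -0.0, -2.0]
force: [0.2, -0.1, 0.6]
gripper_width: 16.8
-32.5 [0.2, -0.1, 0.6] 16.8
time_s: 21.52
ee_pos: [530.3, 360.4, -32.5]
ee_rot: [-180.0, -0.0, -2.0]
force: [-1.6, -1.2, 4.9]
gripper_width: 16.9
-32.5 [-1.6, -1.2, 4.9] 16.9
```

Contact (4.9 N). Releasing, then on to the long boat.

```bash
python3 -m jog '0 0 0 0 0 0 0.4; 0 0 0 0 0 0 0.4; 0 0 0 0 0 0 0.4; 0 0 0 0 0 0 0.4'
python3 -m jog '0 0 0 0 0 0.5 0.4; 0 0 0 0 0 2 0.4; 0 0 0 0 0 4 0.4; 0 0 2 -1 -1 4.5 0.4; 0 0 4 -2 -2 4.5 0.45'
python3 -m jog '0 0 2 -1 -1 0 0.45; 0 0 4 -2 -2 0 0.45; 0 0 6 -3 -3 0 0.45; 0 0 8 -3.9 -4.26 0 0.45; 0 0 10 -3.9 -4.26 -1 0.45'
python3 -m jog '0 0 0 0 0 0 0.45; 0 0 0 0 0 0 0.45'
python3 - <<'E'
from m import *
grab_frame("wrist")
measure("wrist",["boat_long","amber_bottle"])
print(env.state()["ee_pos"],env.state()["ee_rot"],env.state()["gripper_width"])
grab_frame("top"); measure("top",["boat_long","boat_short"])
E
```

```text
time_s: 22.02
ee_pos: [530.0, 360.2, -33.7]
ee_rot: [180.0, 0.0, -2.0]
force: [0.3, 0.2, 0.0]
gripper_width: 36.4
time_s: 22.65
ee_pos: [480.8, 310.6, 81.6]
ee_rot: [-179.9, -0.3, 18.3]
force: [0.1, -0.3, 0.5]
gripper_width: 40.6
time_s: 23.28
ee_pos: [382.4, 202.8, 55.9]
ee_rot: [179.8, -0.2, 68.3]
force: [0.4, 0.9, -0.5]
gripper_width: 41.2
time_s: 23.52
ee_pos: [383.5, 204.3, 55.0]
ee_rot: [179.9, -0.1, 67.9]
force: [-0.2, 1.5, -1.0]
gripper_width: 41.0
boat_long 0.93 px [102.   0.  62.  88.] xy 344.6 356.2 size [24.6 63.1] long axis deg 85.7
boat_long 0.84 px [ 30. 170. 100.  59.] xy 235.4 262.3 size [20.3 98.7] long axis deg 2.8
boat_long 0.69 px [242. 134.  22. 108.] xy 383.6 212.3 size [20.4 95. ] long axis deg 68.4
[383.45243155 204.3779259   54.75804129] [ 1.79930461e+02 -7.40155967e-02  6.79425354e+01] 40.84732653090636
boat_long 0.69 px [170. 221.  24.  14.] xy 375.8 188.2 size [22.4 49.1] long axis deg 67.7
boat_long 0.48 px [109. 238.  17.   7.] xy 342.2 350.8 size [19.3 38.8] long axis deg 81.7
boat_short 0.45 px [112. 161.  12.  14.] xy 528.9 357.7 size [26.7 52.8] long axis deg 1.9
```

```bash
python3 -m jog '0 0 0 -0.05 0.16 -1 0.45; 0 0 0 -0.05 0.16 -2.5 0.45; 0 0 0 -0.05 0.16 -3.2 0.45; 0 0 0 -0.05 0.16 -3.4 0.45; 0 0 0 -0.05 0.16 -3.47 0.45' && python3 chk.py
python3 -m jog '0 0 0 0 0 0 0; 0 0 0 0 0 0 0; 0 0 0 0 0 0 0; 0 0 0 0 0 0 0; 0 0 0 0 0 0 0' 15
python3 -m jog '0 0 0 0 0 0.2 0; 0 0 0 0 0 0.6 0; 0 0 0 0 0 1 0; 0 0 0 0 0 2 0; 0 0 0 0 0 3.7 0'
```

```text
time_s: 24.45
ee_pos: [381.8, 208.0, -32.5]
ee_rot: [180.0, -0.0, 68.0]
force: [-0.3, 0.5, -0.7]
gripper_width: 41.1
-32.5 [-0.3, 0.5, -0.7] 41.1
time_s: 25.08
ee_pos: [381.8, 208.0, -32.2]
ee_rot: [179.9, -0.1, 68.0]
force: [0.3, -0.9, 6.5]
gripper_width: 19.9
time_s: 25.7
ee_pos: [380.3, 207.2, 60.2]
ee_rot: [-179.9, 0.1, 68.0]
force: [1.2, 0.4, -0.4]
gripper_width: 19.8
```

```bash
python3 -m jog '0 0 -2 0.8 1.2 0.4 0; 0 0 -4 1.6 2.4 0.4 0; 0 0 -6 2.4 3.6 0.4 0; 0 0 -8 3.2 4.8 0.4 0; 0 0 -10 4 6 0.4 0'
python3 -m jog '0 0 -2 0.7 1.1 0 0; 0 0 -4 1.45 2.2 0 0; 0 0 -4 1.45 2.2 0 0; 0 0 -4 1.45 2.2 -1 0; 0 0 -4 1.45 2.2 -2 0'
python3 -m jog '0 0 0 0 0 0 0; 0 0 0 0 0 0 0'
python3 - <<'E'
from m import *
grab_frame("wrist")
measure("wrist",["boat_long","boat_short","tray_boats"])
print(env.state()["ee_pos"],env.state()["ee_rot"],env.state()["gripper_width"])
E
```

```text
time_s: 26.32
ee_pos: [481.9, 358.7, 70.4]
ee_rot: [180.0, -0.0, 17.7]
force: [0.7, -0.4, -0.9]
gripper_width: 20.1
time_s: 26.95
ee_pos: [517.0, 412.0, 19.8]
ee_rot: [180.0, 0.0, -1.9]
force: [0.2, 0.6, -0.4]
gripper_width: 20.2
time_s: 27.2
ee_pos: [517.9, 412.8, 21.0]
ee_rot: [-180.0, -0.1, -2.0]
force: [0.1, 0.2, 0.1]
gripper_width: 19.7
boat_long 0.77 px [239. 158.  36. 151.] xy 513.7 412.5 size [26.5 90.9] long axis deg -2.0
boat_short 0.83 px [307. 156.  28.  86.] xy 524.7 361.5 size [19.1 69.6] long axis deg -2.2
tray_boats 0.78 px [130. 122. 277. 145.] xy 531.8 406.2 size [110.8 185.9] long axis deg 87.8
[518.11180765 413.12904056  21.03913195] [-1.79930552e+02 -8.97869070e-02 -2.00023366e+00] 20.075403942807252
```

```bash
python3 -m jog '0 0 0 0 0 -0.7 0; 0 0 0 0 0 -1.4 0; 0 0 0 0 0 -1.8 0; 0 0 0 0 0 -2 0; 0 0 0 0 0 -2.08 0'; python3 chk.py && python3 -m jog '0 0 0 0 0 -0.03 0; 0 0 0 0 0 -0.05 0; 0 0 0 0 0 -0.05 0'; python3 chk.py && python3 -m jog '0 0 0 0 0 -0.03 0; 0 0 0 0 0 -0.03 0'; python3 chk.py && python3 -m jog '0 0 0 0 0 -0.03 0; 0 0 0 0 0 -0.03 0'; python3 chk.py
```

```text
time_s: 28.02
ee_pos: [517.2, 412.5, -32.2]
ee_rot: [179.9, 0.1, -2.0]
force: [-3.3, -1.7, 8.7]
gripper_width: 19.7
-32.2 [-3.3, -1.7, 8.7] 19.7
-32.2 [-3.3, -1.7, 8.7] 19.7
-32.2 [-3.3, -1.7, 8.7] 19.7
-32.2 [-3.3, -1.7, 8.7] 19.7
```

The long boat touches down (8.7 N). Releasing and moving to the dish.

```bash
python3 -m jog '0 0 0 0 0 0 0.4; 0 0 0 0 0 0 0.4; 0 0 0 0 0 0 0.4; 0 0 0 0 0 0 0.4'
python3 -m jog '0 0 0 0 0 0.5 0.4; 0 0 0 0 0 2 0.4; 0 0 0 0 0 4 0.6; 0 0 -2 0.3 -2 4 0.9; 0 0 -4 0.5 -4 4 0.9'
python3 -m jog '0 0 -1 0.1 -2 0 0.9; 0 0 -2 0.2 -4 0 0.9; 0 0 -2.6 0.3 -6 0 0.9; 0 0 -2.6 0.3 -7.46 0 0.9; 0 0 -2.6 0.3 -7.46 -1 0.9'
python3 -m jog '0 0 0 0 0 0 0.9; 0 0 0 0 0 0 0.9'
python3 - <<'E'
from m import *
save("w10.png",grab_frame("wrist"),k=1.3)
measure("wrist",["dish","white_bottle","amber_bottle"])
print(env.state()["ee_pos"],env.state()["ee_rot"],env.state()["gripper_width"])
E
```

```text
time_s: 28.52
ee_pos: [517.7, 412.8, -32.1]
ee_rot: [-180.0, -0.0, -2.0]
force: [0.3, 0.0, -0.9]
gripper_width: 36.7
time_s: 29.15
ee_pos: [530.9, 312.4, 69.7]
ee_rot: [-179.9, -0.1, -22.3]
force: [0.2, -0.6, -1.0]
gripper_width: 63.7
time_s: 29.78
ee_pos: [539.8, 124.2, 45.3]
ee_rot: [-179.8, -0.3, -35.2]
force: [0.9, 1.1, -0.8]
gripper_width: 81.5
time_s: 30.02
ee_pos: [538.3, 126.8, 43.8]
ee_rot: [-179.9, -0.1, -35.0]
force: [-0.4, -0.3, 0.2]
gripper_width: 82.4
dish 0.76 px [224. 168.  68.  74.] xy 537.8 128.6 size [59.9 60.2] long axis deg -14.7
dish 0.64 px [508.   8.   4.  19.] xy 553.0 -93.1 size [ 1.9 11. ] long axis deg -19.7
white_bottle 0.87 px [362.  76.  94.  58.] xy 547.8 1.0 size [33.8 55.4] long axis deg 54.8
white_bottle 0.48 px [506.   9.   6.  17.] xy 560.5 -66.7 size [1.6 9.4] long axis deg -19.7
amber_bottle 0.48 px [509.   7.   3.  20.] xy 561.0 -66.9 size [1.6 9.3] long axis deg -19.7
[538.13035625 126.84461959  43.55806577] [-1.79941156e+02 -6.06152995e-02 -3.49605216e+01] 82.08702740847053
```

View pics/w10.png

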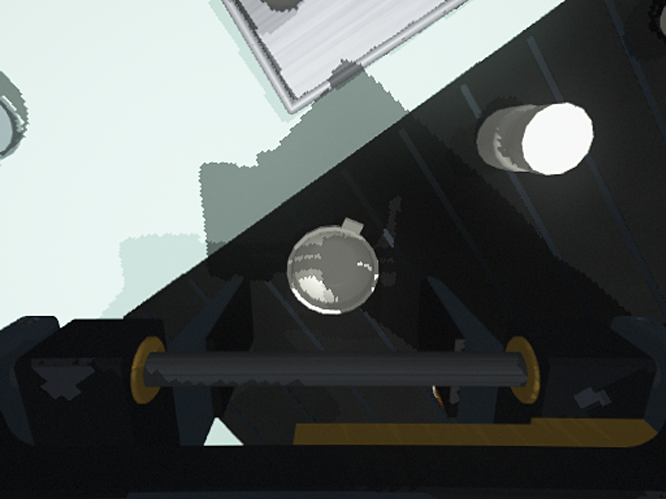

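The dish is centred between the fingers at (333,270), with its lip at (353,226) pointing away from the pads. The white bottle at (535,138) is clear. Descending and gripping.

```bash
python3 -m jog '0 0 0 0 0.06 -1 0.9; 0 0 0 0 0.06 -2 0.9; 0 0 0 0 0.06 -2.6 0.9; 0 0 0 0 0.06 -2.9 0.9; 0 0 0 0 0.06 -2.9 0.9' && python3 chk.py
python3 -m jog '0 0 0 0 0 0 0; 0 0 0 0 0 0 0; 0 0 0 0 0 0 0; 0 0 0 0 0 0 0; 0 0 0 0 0 0 0' 12
python3 -m jog '0 0 0 0 0 0.2 0; 0 0 0 0 0 0.5 0; 0 0 0 0 0 0.5 0'; python3 chk.py
```

```text
time_s: 30.85
ee_pos: [537.7, 127.8, -29.8]
ee_rot: [180.0, 0.0, -35.0]
force: [-0.4, -0.2, 0.3]
gripper_width: 82.3
-29.8 [-0.4, -0.2, 0.3] 82.3
time_s: 31.48
ee_pos: [538.0, 127.8, -29.2]
ee_rot: [-180.0, -0.0, -35.0]
force: [0.7, -0.4, 4.3]
gripper_width: 58.1
time_s: 31.85
ee_pos: [538.1, 127.9, -16.6]
ee_rot: [-180.0, -0.0, -35.0]
force: [-0.0, 1.4, -0.5]
gripper_width: 58.1
-16.6 [-0.0, 1.4, -0.5] 58.1
```

Held at 58.1 mm. Carrying it high to the dish tray.

```bash
python3 -m jog '0 0 0 0 0 2 0; 0 0 0 0 0 3.9 0; 0 0 0 0 -2 3.9 0; 0 0 0 0 -4 3.9 0; 0 0 0 0 -6 3.9 0'
python3 -m jog '0 0 0 0 -2 0 0; 0 0 0 0 -4 0 0; 0 0 0 0 -6 0 0; 0 0 0 0 -8 0 0; 0 0 0 0 -10 0 0'
python3 -m jog '0 0 0 0 -2 0 0; 0 0 0 0 -4 0 0; 0 0 0 -0.1 -6.6 0 0; 0 0 0 -0.1 -6.6 -1 0; 0 0 0 -0.1 -6.6 -1 0'
python3 -m jog '0 0 0 0 0 0 0; 0 0 0 0 0 0 0'
python3 - <<'E'
from m import *
save("w11.png",grab_frame("wrist"),k=1.3)
measure("wrist",["dish","tray_dishes"])
print(env.state()["ee_pos"],env.state()["ee_rot"],env.state()["gripper_width"])
E
```

```text
time_s: 32.48
ee_pos: [537.3, -23.5, 80.3]
ee_rot: [180.0, -0.0, -35.0]
force: [0.6, 0.3, -0.3]
gripper_width: 58.4
time_s: 33.1
ee_pos: [537.2, -273.8, 80.1]
ee_rot: [-180.0, 0.0, -35.0]
force: [0.4, 0.8, -0.1]
gripper_width: 57.8
time_s: 33.72
ee_pos: [533.1, -436.5, 52.4]
ee_rot: [-180.0, 0.4, -35.1]
force: [0.6, 0.8, -0.7]
gripper_width: 58.0
time_s: 33.98
ee_pos: [535.9, -436.8, 56.5]
ee_rot: [180.0, -0.1, -34.9]
force: [0.3, -0.3, -0.3]
gripper_width: 58.3
dish 0.79 px [210. 192.  98.  78.] xy 510.9 -421.0 size [74.8 89.5] long axis deg 55.1
tray_dishes 0.67 px [105.  90. 257. 232.] xy 532.8 -411.4 size [132.  184.5] long axis deg -85.1
[ 535.63635719 -436.91237107   56.20852941] [ 1.79986605e+02 -7.88933385e-02 -3.49598629e+01] 57.80649740038465
```

View pics/w11.png

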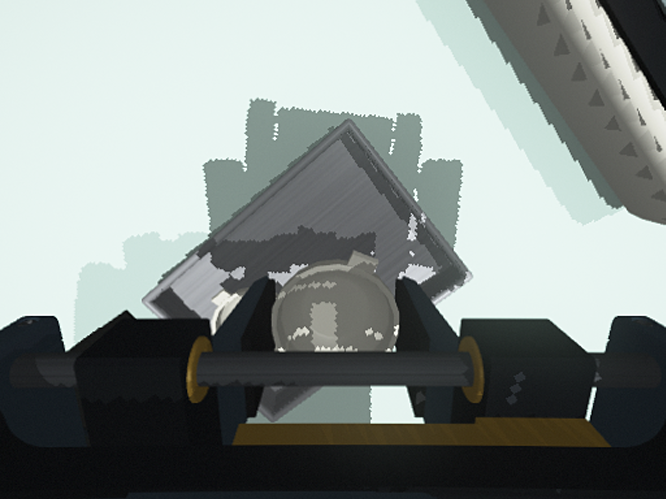

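The dish is held level at (335,305) over the free part of the tray; the fixed dish at (230,305) sits behind the left finger. I shift 10 mm further from it and lower.

```bash
python3 -m jog '0 0 0 0 -0.42 0 0; 0 0 0 0 -0.42 -1 0; 0 0 0 0 -0.42 -2 0; 0 0 0 0 -0.42 -2.9 0; 0 0 0 0 -0.42 -3.2 0'
python3 -m jog '0 0 0 0 0 -0.1 0; 0 0 0 0 0 -0.16 0; 0 0 0 0 0 -0.16 0'; python3 chk.py && python3 -m jog '0 0 0 0 0 -0.03 0; 0 0 0 0 0 -0.06 0; 0 0 0 0 0 -0.06 0' && python3 chk.py && python3 -m jog '0 0 0 0 0 -0.03 0; 0 0 0 0 0 -0.04 0; 0 0 0 0 0 -0.04 0' && python3 chk.py
```

```text
time_s: 34.75
ee_pos: [534.2, -447.7, -26.3]
ee_rot: [180.0, 0.1, -35.0]
force: [-0.5, 0.6, -0.4]
gripper_width: 58.2
time_s: 35.12
ee_pos: [535.5, -448.1, -27.9]
ee_rot: [180.0, -0.1, -35.0]
force: [0.2, 0.5, 0.0]
gripper_width: 58.2
-27.9 [0.2, 0.5, 0.0] 58.2
time_s: 35.5
ee_pos: [535.4, -448.0, -29.2]
ee_rot: [180.0, -0.1, -35.0]
force: [-1.1, 0.8, 5.2]
gripper_width: 58.1
-29.2 [-1.1, 0.8, 5.2] 58.1
```

```bash
python3 -m jog '0 0 0 0 0 0 0.73; 0 0 0 0 0 0 0.73; 0 0 0 0 0 0 0.73; 0 0 0 0 0 0 0.73'
python3 -m jog '0 0 0 0 0 0.5 0.73; 0 0 0 0 0 2 0.73; 0 0 0 0 0 3.5 0.73; 0 0 2 -1 2 3.5 0.73; 0 0 4 -2 4 3.5 0.73'
python3 -m jog '0 0 2 -1 2 0 0.73; 0 0 2 -2 4 0 0.73; 0 0 2 -3 6 0 0.73; 0 0 2 -3 6 0 0.73; 0 0 2 -3 6 0 0.73'
python3 - <<'E'
from m import *
save("w12.png",grab_frame("wrist"),k=1.3)
measure("wrist",["crucible_tall","crucible_small"])
print(env.state()["ee_pos"],env.state()["ee_rot"],env.state()["gripper_width"])
grab_frame("top"); measure("top",["dish","boat_long","boat_short"])
E
```

```text
time_s: 36.0
ee_pos: [535.0, -447.7, -30.5]
ee_rot: [180.0, 0.0, -35.0]
force: [0.5, -0.2, 0.2]
gripper_width: 66.6
time_s: 36.62
ee_pos: [485.1, -347.3, 58.7]
ee_rot: [179.9, -0.2, -14.7]
force: [-0.0, 0.1, -0.3]
gripper_width: 66.8
time_s: 37.25
ee_pos: [411.5, -198.5, 58.4]
ee_rot: [179.9, -0.2, -5.0]
force: [-0.4, -1.1, -0.2]
gripper_width: 66.7
crucible_tall 0.84 px [236. 173.  56.  65.] xy 414.6 -204.3 size [46.4 47.5] long axis deg -46.8
crucible_small 0.79 px [98.  9. 61. 58.] xy 543.6 -121.7 size [34.9 40.7] long axis deg 78.8
[ 411.25509597 -198.97210478   57.59684479] [ 1.79956057e+02 -7.93844088e-02 -5.06022129e+00] 66.23971424341806
dish 0.73 px [414. 150.  29.  22.] xy 533.5 -446.5 size [59.1 63. ] long axis deg 85.3
boat_long 0.79 px [ 93. 156.  11.  35.] xy 520.3 408.7 size [26.6 93. ] long axis deg -2.3
boat_long 0.79 px [ 89. 238.  40.   8.] xy 343.6 372.7 size [20.3 95.8] long axis deg 86.0
boat_long 0.59 px [148. 266.   9.  37.] xy 231.7 258.6 size [22.9 89.1] long axis deg 0.6
boat_short 0.5 px [112. 158.  12.  25.] xy 521.9 358.3 size [21.7 66.3] long axis deg -2.2
```

View pics/w12.png

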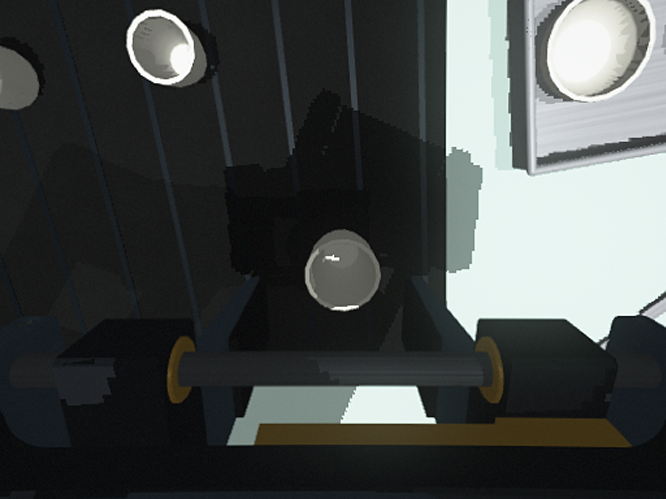

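The tall crucible is at (342,270), between the fingers but slightly off centre. The small one is at (165,48). The top-camera check shows the dish and both boats in their trays, with the boats at -2.3° and -2.2°. Gripping the tall crucible.

```bash
python3 -m jog '0 0 0 0.12 -0.2 0 0.73; 0 0 0 0.12 -0.2 -0.3 0.73; 0 0 0 0.12 -0.2 -1.3 0.73; 0 0 0 0.12 -0.2 -2.3 0.73; 0 0 0 0.12 -0.2 -2.86 0.73' && python3 chk.py
python3 -m jog '0 0 0 0 0 0 0; 0 0 0 0 0 0 0; 0 0 0 0 0 0 0; 0 0 0 0 0 0 0; 0 0 0 0 0 0 0' 12
python3 -m jog '0 0 0 0 0 0.2 0; 0 0 0 0 0 0.5 0; 0 0 0 0 0 0.5 0'; python3 chk.py
```

```text
time_s: 38.22
ee_pos: [412.2, -202.3, -15.7]
ee_rot: [-180.0, 0.1, -5.0]
force: [0.3, -0.6, 0.0]
gripper_width: 66.7
-15.7 [0.3, -0.6, 0.0] 66.7
time_s: 38.85
ee_pos: [413.6, -203.0, -13.6]
ee_rot: [180.0, -0.1, -5.0]
force: [-0.8, -0.2, 3.4]
gripper_width: 44.7
time_s: 39.22
ee_pos: [413.6, -203.0, -1.1]
ee_rot: [180.0, -0.1, -5.0]
force: [0.7, -0.4, -1.1]
gripper_width: 44.8
-1.1 [0.7, -0.4, -1.1] 44.8
```

```bash
python3 -m jog '0 0 0 0 0 2 0; 0 0 2 0 0 3.64 0; 0 0 4 1.4 1 3.64 0; 0 0 6 2.8 2 3.64 0; 0 0 8 4.2 3 3.64 0'
python3 -m jog '0 0 2 1.4 1 0 0; 0 0 4 2.8 2 0 0; 0 0 6 4.2 3 0 0; 0 0 8 5.6 4 0 0; 0 0 10.2 6.64 4.7 0 0'
python3 -m jog '0 0 0.2 0 0 0 0; 0 0 0 0 0 0 0'
python3 - <<'E'
from m import *
save("w13.png",grab_frame("wrist"),k=1.3)
measure("wrist",["crucible_tall","tray_crucibles"])
print(env.state()["ee_pos"],env.state()["ee_rot"],env.state()["gripper_width"])
E
```

```text
time_s: 39.85
ee_pos: [518.9, -127.0, 89.3]
ee_rot: [180.0, -0.0, 35.3]
force: [0.6, 0.1, -1.0]
gripper_width: 45.1
time_s: 40.48
ee_pos: [685.1, -8.9, 88.6]
ee_rot: [-180.0, -0.0, 86.1]
force: [0.2, -0.1, 0.0]
gripper_width: 44.8
time_s: 40.72
ee_pos: [683.0, -10.6, 88.7]
ee_rot: [-179.9, 0.0, 85.6]
force: [0.3, 0.9, -0.3]
gripper_width: 45.0
crucible_tall 0.73 px [218. 206.  82.  96.] xy 679.5 -47.4 size [64.1 77.5] long axis deg -4.3
crucible_tall 0.64 px [184.  79. 159. 164.] xy 689.1 19.2 size [119.6 136.7] long axis deg 86.0
tray_crucibles 0.75 px [184.  81. 156. 159.] xy 688.8 13.0 size [134.3 152.2] long axis deg 86.0
[683.22004217 -11.01198917  89.40977388] [-1.79975664e+02  1.23341258e-02  8.56295692e+01] 44.72083459946186
```

View pics/w13.png

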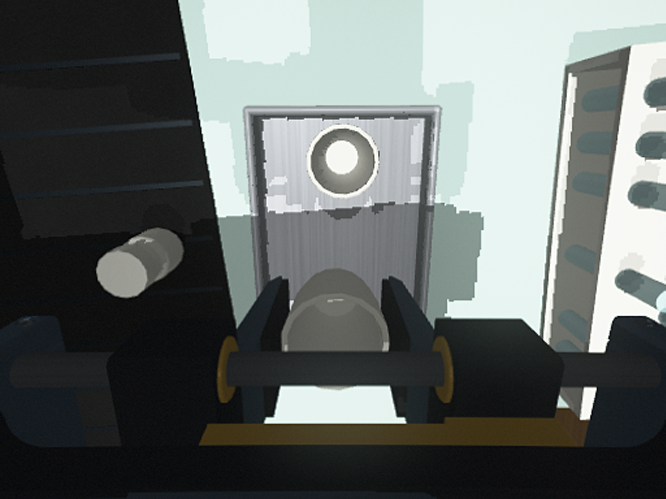

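The crucible is held upright at (336,330). The tray's far edge runs from (246,108) to (440,107), and the fixed crucible's rim centre is at (343,160). I compute the tray frame from these.

```bash
python3 - <<'E'
from h import *
for n,uv,z in(("fixed rim",(343,160),57),("far L",(246,108),29),("far R",(440,107),29),("left edge",(258,290),29),("right edge",(424,280),29)):
    print(n,at_z("wrist",np.array(uv)/1.3,z).round(1))
E
```

```text
fixed rim [692.7  55.   57. ]
far L [631.   91.6  29. ]
far R [760.   82.3  29. ]
left edge [621.1 -39.4  29. ]
right edge [748.6 -40.8  29. ]
```

```bash
python3 -m jog '0 0 0 0.22 0.12 0 0; 0 0 0 0.22 0.12 -1.2 0; 0 0 0 0.22 0.12 -2.4 0; 0 0 0 0.22 0.12 -3.4 0; 0 0 0 0.22 0.12 -3.9 0'
python3 -m jog '0 0 0 0 0 -0.1 0; 0 0 0 0 0 -0.16 0; 0 0 0 0 0 -0.16 0'; python3 chk.py && python3 -m jog '0 0 0 0 0 -0.03 0; 0 0 0 0 0 -0.06 0; 0 0 0 0 0 -0.06 0' && python3 chk.py && python3 -m jog '0 0 0 0 0 -0.03 0; 0 0 0 0 0 -0.04 0; 0 0 0 0 0 -0.04 0' && python3 chk.py
```

```text
time_s: 41.5
ee_pos: [688.8, -7.3, -9.7]
ee_rot: [-179.9, 0.0, 85.7]
force: [-0.7, -0.1, -1.1]
gripper_width: 45.0
time_s: 41.88
ee_pos: [690.3, -7.3, -11.2]
ee_rot: [179.9, -0.0, 85.7]
force: [0.0, 0.7, -0.2]
gripper_width: 44.8
-11.2 [0.0, 0.7, -0.2] 44.8
time_s: 42.25
ee_pos: [689.7, -7.3, -13.5]
ee_rot: [180.0, 0.0, 85.7]
force: [-0.6, 0.3, -0.3]
gripper_width: 45.2
-13.5 [-0.6, 0.3, -0.3] 45.2
time_s: 42.62
ee_pos: [689.8, -7.3, -13.6]
ee_rot: [179.9, 0.0, 85.7]
force: [-1.2, -0.7, 5.5]
gripper_width: 44.8
-13.6 [-1.2, -0.7, 5.5] 44.8
```

```bash
python3 -m jog '0 0 0 0 0 0 0.7; 0 0 0 0 0 0 0.7; 0 0 0 0 0 0 0.7; 0 0 0 0 0 0 0.7'
python3 -m jog '0 0 0 0 0 0.5 0.7; 0 0 0 0 0 2 0.7; 0 0 0 0 0 4 0.7; 0 0 0 -1.5 -1.2 4 0.7; 0 0 0 -3 -2.4 4 0.7'
python3 -m jog '0 0 0 -1.5 -1.2 0 0.7; 0 0 0 -2.86 -2.1 0 0.7; 0 0 0 -2.86 -2.1 -1 0.7; 0 0 0 -2.86 -2.1 -1 0.7; 0 0 0 -2.86 -2.1 -1 0.7'
python3 - <<'E'
from m import *
grab_frame("wrist")
measure("wrist",["crucible_small","white_bottle"])
print(env.state()["ee_pos"],env.state()["ee_rot"],env.state()["gripper_width"])
E
```

```text
time_s: 43.12
ee_pos: [689.5, -7.2, -15.0]
ee_rot: [-180.0, -0.0, 85.7]
force: [0.5, 0.3, -0.0]
gripper_width: 64.1
time_s: 43.75
ee_pos: [614.6, -67.8, 87.0]
ee_rot: [179.8, 0.0, 85.8]
force: [-0.7, -1.5, 0.4]
gripper_width: 63.8
time_s: 44.38
ee_pos: [544.1, -119.7, 61.3]
ee_rot: [179.9, 0.0, 85.8]
force: [0.7, 0.4, -0.1]
gripper_width: 64.2
crucible_small 0.8 px [238. 182.  41.  46.] xy 544.4 -115.5 size [33.3 38.4] long axis deg 85.8
white_bottle 0.57 px [217.  22.  54.  64.] xy 542.7 -7.6 size [32.4 37.1] long axis deg 85.8
[ 544.0617773  -119.57400391   61.09321865] [1.79901430e+02 1.28722239e-02 8.57704457e+01] 63.79617130307688
```

```bash
python3 -m jog '0 0 0 0 0.06 -1 0.7; 0 0 0 0 0.06 -2 0.7; 0 0 0 0 0.06 -2.8 0.7; 0 0 0 0 0.06 -3.32 0.7; 0 0 0 0 0.06 -3.32 0.7' && python3 chk.py
python3 -m jog '0 0 0 0 0 0 0; 0 0 0 0 0 0 0; 0 0 0 0 0 0 0; 0 0 0 0 0 0 0; 0 0 0 0 0 0 0' 12
python3 -m jog '0 0 0 0 0 0.2 0; 0 0 0 0 0 0.5 0; 0 0 0 0 0 0.5 0'; python3 chk.py
```

```text
time_s: 45.15
ee_pos: [542.8, -118.0, -23.3]
ee_rot: [-179.9, -0.0, 85.8]
force: [-0.3, -0.0, -0.4]
gripper_width: 63.9
-23.3 [-0.3, -0.0, -0.4] 63.9
time_s: 45.78
ee_pos: [543.5, -118.4, -22.3]
ee_rot: [179.9, 0.0, 85.7]
force: [0.9, 0.6, 1.5]
gripper_width: 35.1
time_s: 46.15
ee_pos: [543.6, -118.4, -9.5]
ee_rot: [179.9, 0.0, 85.7]
force: [-0.5, 1.2, -0.2]
gripper_width: 35.6
-9.5 [-0.5, 1.2, -0.2] 35.6
```

Held at 35.6 mm. Low over the tray, the gripper's body would come near the placed tall crucible's rim, so I set this one back, regrip 10 mm higher, then carry it.

```bash
python3 -m jog '0 0 0 0 0 -0.3 0; 0 0 0 0 0 -0.5 0; 0 0 0 0 0 -0.5 0'; python3 chk.py
python3 -m jog '0 0 0 0 0 0 0.55; 0 0 0 0 0 0 0.55; 0 0 0 0 0 0 0.55; 0 0 0 0 0 0.2 0.55; 0 0 0 0 0 0.4 0.55'
python3 -m jog '0 0 0 0 0 0 0; 0 0 0 0 0 0 0; 0 0 0 0 0 0 0; 0 0 0 0 0 0 0; 0 0 0 0 0 0 0' 12
python3 -m jog '0 0 0 0 0 0.2 0; 0 0 0 0 0 1 0; 0 0 0 0 0 3 0; 0 0 0 0 0 4 0; 0 0 0 0 0 4 0'; python3 chk.py
```

```text
time_s: 46.52
ee_pos: [543.6, -118.2, -23.0]
ee_rot: [180.0, -0.0, 85.7]
force: [0.5, 0.9, 1.1]
gripper_width: 35.1
-23.0 [0.5, 0.9, 1.1] 35.1
time_s: 47.15
ee_pos: [543.1, -118.3, -12.4]
ee_rot: [180.0, 0.0, 85.7]
force: [-0.3, 0.2, 0.2]
gripper_width: 50.1
time_s: 47.78
ee_pos: [543.3, -118.3, -12.6]
ee_rot: [180.0, 0.0, 85.7]
force: [0.6, 0.9, 3.2]
gripper_width: 35.0
time_s: 48.4
ee_pos: [544.3, -118.5, 89.1]
ee_rot: [179.8, 0.0, 85.7]
force: [0.1, -0.3, -1.0]
gripper_width: 35.1
89.1 [0.1, -0.3, -1.0] 35.1
```

```bash
python3 -m jog '0 0 0 1.9 0.7 0 0; 0 0 0 3.8 1.4 0 0; 0 0 0 5.64 2.15 0 0; 0 0 0 5.64 2.15 0 0; 0 0 0 5.64 2.15 0 0'
python3 - <<'E'
from m import *
save("w14.png",grab_frame("wrist"),k=1.3)
for n,uv,z in(): pass
print(env.state()["ee_pos"],env.state()["ee_rot"],env.state()["gripper_width"])
E
```

```text
time_s: 49.02
ee_pos: [682.2, -64.5, 85.2]
ee_rot: [-179.7, 0.0, 85.8]
force: [-0.8, -1.5, -0.3]
gripper_width: 34.9
[682.18833491 -64.80074981  85.86679985] [-1.79800812e+02  1.17462705e-02  8.57197567e+01] 34.785896068857184
```

View pics/w14.png

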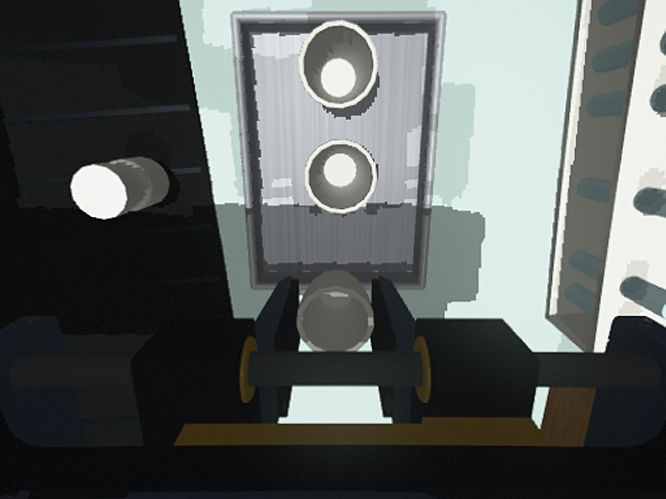

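The tall crucible stands upright at (341,177) and the fixed one is at (338,65). The small one is held at (336,315), and the tray's near edge is at row 287. I check that edge before lowering.

```bash
python3 - <<'E'
from h import *
for n,uv,z in(("tall rim",(341,177),57),("near edge L",(250,286),29),("far L",(233,13),29),("far R",(445,14),29)):
    print(n,at_z("wrist",np.array(uv)/1.3,z).round(1))
E
python3 -m jog '0 0 0 0 0 0 0; 0 0 0 0 0 0 0'
```

```text
tall rim [689.5  -8.8  57. ]
near edge L [615.1 -88.2  29. ]
far L [630.4  91.8  29. ]
far R [760.   81.5  29. ]
time_s: 49.32
ee_pos: [683.4, -65.0, 87.6]
ee_rot: [180.0, 0.0, 85.7]
force: [0.7, 0.5, -0.3]
gripper_width: 34.9
```

```bash
python3 -m jog '0 0 0 0.06 0.04 -1 0; 0 0 0 0.06 0.04 -2 0; 0 0 0 0.06 0.04 -3 0; 0 0 0 0.06 0.04 -3.6 0; 0 0 0 0.06 0.04 -3.8 0'
python3 -m jog '0 0 0 0 0 -0.1 0; 0 0 0 0 0 -0.14 0; 0 0 0 0 0 -0.14 0'; python3 chk.py && python3 -m jog '0 0 0 0 0 -0.03 0; 0 0 0 0 0 -0.06 0; 0 0 0 0 0 -0.06 0' && python3 chk.py && python3 -m jog '0 0 0 0 0 -0.03 0; 0 0 0 0 0 -0.04 0; 0 0 0 0 0 -0.04 0' && python3 chk.py
```

```text
time_s: 49.95
ee_pos: [685.1, -63.6, -8.4]
ee_rot: [-179.9, -0.0, 85.7]
force: [0.2, -0.3, 0.1]
gripper_width: 35.1
time_s: 50.32
ee_pos: [686.0, -63.5, -10.6]
ee_rot: [179.9, 0.0, 85.7]
force: [1.0, 0.5, 0.7]
gripper_width: 34.9
-10.6 [1.0, 0.5, 0.7] 34.9
time_s: 50.7
ee_pos: [685.7, -63.5, -12.5]
ee_rot: [180.0, 0.0, 85.7]
force: [0.0, -0.1, 0.5]
gripper_width: 35.0
-12.5 [0.0, -0.1, 0.5] 35.0
time_s: 51.08
ee_pos: [685.9, -63.6, -12.6]
ee_rot: [179.9, 0.0, 85.7]
force: [-1.3, 0.2, 5.5]
gripper_width: 34.9
-12.6 [-1.3, 0.2, 5.5] 34.9
```

```bash
python3 -m jog '0 0 0 0 0 0 0.6; 0 0 0 0 0 0 0.6; 0 0 0 0 0 0 0.6; 0 0 0 0 0 0 0.6'
python3 -m jog '0 0 0 0 0 0.5 0.6; 0 0 0 0 0 2 0.6; 0 0 0 0 0 4 0.6; 0 0 0 0 0 6 0.6; 0 0 0 0 0 7 0.6'
python3 -m jog '0 0 0 -2 -0.5 0 0.6; 0 0 0 -4 -1 0 0.6; 0 0 0 -6 -2 0 0.6; 0 0 0 -8 -3 0 0.6; 0 0 0 -10 -4 0 0.6'
python3 -m jog '0 0 0 -1 -1 0 0.6; 0 0 0 -2 -2 0 0.6; 0 0 0 -2 -3 0 0.6; 0 0 0 -2 -3 0 0.6'
python3 - <<'E'
from m import *
t=grab_frame("top"); measure("top",["crucible_tall","crucible_small","boat_long","boat_short","dish","amber_bottle","white_bottle"])
s=grab_frame("scene")
T=cv2.resize(t[70:230,50:470],(788,300)); S=cv2.resize(s[90:350,80:470],(450,300))
C=np.zeros((600,788,3),np.uint8);C[:300]=T;C[300:,:450]=S
B=cv2.resize(s[200:290,140:260],(338,254));C[300:554,450:]=B
save("f.png",C); print(env.state()["ee_pos"])
E
```

```text
time_s: 51.58
ee_pos: [685.5, -63.5, -14.0]
ee_rot: [-180.0, -0.0, 85.7]
force: [-0.5, 0.5, 0.4]
gripper_width: 54.4
time_s: 52.2
ee_pos: [687.1, -63.6, 166.2]
ee_rot: [179.6, 0.0, 85.7]
force: [0.9, 0.2, -0.0]
gripper_width: 55.0
time_s: 52.82
ee_pos: [434.2, -164.2, 162.3]
ee_rot: [179.9, 0.1, 85.8]
force: [0.7, -1.6, 0.7]
gripper_width: 54.9
time_s: 53.32
ee_pos: [385.7, -239.7, 162.2]
ee_rot: [179.9, 0.1, 85.6]
force: [-0.1, 0.2, 0.4]
gripper_width: 54.7
crucible_tall 0.69 px [248.  97.  19.  17.] xy 684.4 -9.9 size [40.5 50.5] long axis deg -1.0
crucible_small 0.75 px [273. 100.  10.  14.] xy 683.0 -64.7 size [33.3 40.3] long axis deg -1.2
boat_long 0.66 px [144. 266.  16.  40.] xy 232.1 257.6 size [29.1 95. ] long axis deg 5.6
boat_long 0.66 px [ 89. 238.  41.  10.] xy 343.6 372.7 size [20.2 95.9] long axis deg 85.8
boat_short 0.79 px [109. 158.  16.  25.] xy 521.8 357.6 size [23.7 66.6] long axis deg -4.5
amber_bottle 0.45 px [208. 200.  16.  19.] xy 421.8 96.7 size [34.7 36.3] long axis deg 26.1
white_bottle 0.53 px [251. 150.  12.  21.] xy 538.8 -6.6 size [32.1 42.9] long axis deg -1.0
[ 385.71250335 -238.01974531  161.24321369]
```

View pics/f.png

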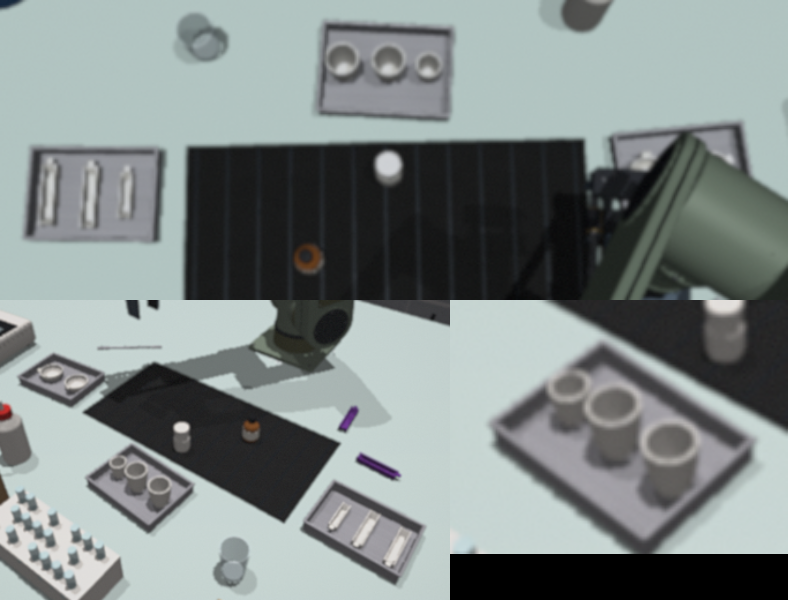

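All five pieces stand or lie in their trays: crucibles at (388,60) and (428,65), boats at (92,195) and (126,193), both dishes at (50,373) and (77,382). The bottles have not moved and the mat is clear.

```bash
python3 -c "
from workcell import env
print(env.job_done())"
```

```text
the job is handed in; nothing more can be done
None
```

All five pieces were put away and the job was handed in at about 53 s of the 118 s allowed. Each piece was lowered until it touched the tray floor (about 5–9 N) and then released.

**What went wrong on the way:** the first two tries at the short boat closed on nothing. The real fingertips sit about 35 mm above the reported TCP. I found this from the scene camera and a careful descent, and used the corrected height for everything after. The small crucible was set back on the mat once so I could grip it higher.

**Last checks:**
- **Trays:** the final top and scene pictures show both crucibles, both boats and the dish flat and upright, each with its own kind. In the final top picture the arm partly hides the dish tray. There the scene view shows both dishes lying flat.
- **Boats:** both were set down at -2.0° against a tray measured at about -2°. Camera traces after release gave about -2.3° for the long boat and -2.2° for the short one. The final, coarser trace gave -4.5° for the short boat, but nothing had touched it since. In the final trace the network missed the long boat, the fixed boat and the dish, so I relied on the pictures for those.
- **Bottles:** both measure within about 2 mm of where they started, and the purple boats were not touched.

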